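Hang the third glaze test tile in its place in the row

ROBOT

A 6-joint arm with a two-finger parallel gripper is mounted at the origin on the work surface. World frame = base frame: x ahead of the robot, y to its left, z up, the work surface at z = 0. Lengths are in m, angles in rad, forces in N, time in s.
With the tool pointing down it reaches from about 0.35 to 1 m from the base axis. Payload 7.1 kg.
Tool frame: the origin (TCP) lies between the finger pads; the fingertips stand 22 mm ahead of it and the grasp point (between the pads) lies 3 mm ahead of it; x points along the fingers, y is the direction in which the jaws open and shut, and the axes are right-handed (so a half turn about x gives the same grasp; the last joint's range is limited). The gripper opens to 85 mm and grips with 20 to 120 N. Pads are 22 mm wide; open, the fingers measure 114 mm over their backs; the gripper's body (76 mm by 85 mm) begins 54 mm behind the grasp point. The pads swing forward as they close: fully open they stand 13 mm farther back than shut.
Start: joints at [-1.135, 0.423, 1.63, -0, 1.089, -0.019], TCP at [0.275, -0.561, 0.253] pointing down, gripper open.
Joint ranges: [-3, 3], [-0.9, 2.11], [0.09, 2.58], [-1.31, 4.45], [0.11, 2.69], [-2.54, 2.54]. Speed limits (rad/s): [2.39, 2.39, 3.01, 3.14, 3.14, 3.14].

INTERFACE

Orientations are given as a rotation vector (axis times angle).
In Python, from rig import manip gives the robot as it stands. The module is installed in compiled form; this text tells all that it offers. Calls block until the motion is done:
- manip.move_to(position, orientation): joint-space move of the TCP to a pose.
- manip.servo_line(position, orientation=None, rate=0.15): straight line of the TCP; orientation=None keeps the orientation; rate is the mean speed in m/s.
- manip.set_joints(angles): joint-space move.
- manip.command_gripper(opening, f_grip=None): finger opening in m; f_grip is the grip in N (None keeps the last); returns when the fingers have stopped.
- manip.hold(seconds).
- manip.solve_ik(position, orientation): joint angles nearest the present ones, or None.
- manip.camera(name): name is "side" or "top" or "wrist"; returns a dict with "image" (420x560x3 uint8, red, green, blue), "fx", "fy", "cx", "cy" (pixels), "k1" (the pictures are not rectified: a ray, as slopes to the right and down, at radius r is drawn at 1 + k1 r^2 times it, then the intrinsics apply), "cam_to_world" (4x4, takes a point from camera to world coordinates); the wrist camera has in their place "mount" (4x4, takes a point from camera to tool coordinates, whose origin is the TCP and whose axes are the tool frame's). Camera axes: x right, y down, z forward; pixel columns grow to the right and rows downward; lengths in m; the calibration is good to about 2 mm. A picture is of the moment at which its call begins: read the wrist's pose just before it. There is no depth.
A pose or a line that the arm cannot do raises manip.IKError and nothing moves.
- manip.sign_off(): hands the job in, once; it reports no verdict.
Readings, each from a call of its own:
- manip.get_time(): time.
- manip.get_joint_positions(): joint angles.
- manip.get_joint_vel(): joint speeds.
- manip.get_tau(): joint torques, N m.
- manip.get_position(): TCP position.
- manip.get_ee_rot(): TCP orientation.
- manip.get_contact_force(): force on the tool from outside, world axes, zero at the start.
- manip.get_torque(): the same for the moment, N m.
- manip.get_width(): finger opening in m.
Only numpy, scipy, OpenCV 4.12 (cv2) and the standard library are available. Lean on these libraries where they do the work, as an engineer would, in place of code of your own. Each camera call takes 0.05 s, during which the arm holds its last target.

TASK

Four folded test tiles hang packed together on the bar of the wooden stand. Push them apart along the bar to open a gap in the middle of the row, and lower the fifth tile, which stands on the turntable, gently astride the bar into that gap, so that it sits fully down and square on the bar between the second and the third of the four. Let no tile drop or fall, and leave the other things on the shelf where they are.

Things in the scene. Friction and masses are not known exactly. Their poses are not given: they have to be found in the camera images.
- stand: Fixed wooden tile stand: a level bar on two posts 26 mm (x) by 16 mm (y), 125 mm tall, at y = -150 and +150 mm; feet 110 mm (x) by 16 mm high under the posts, a flat stretcher 16 mm high between them. Origin: centre of its underside, on the shelf; y runs along the bar, z up. A tile fully down on the bar has its centre 78 mm above this origin, its lower edges 45 mm above it.
- bar_top (a point): Middle of the bar's top face, 105 mm above the shelf; axes as the stand's. The bar is 18 mm wide (x) and 22 mm high with softened edges; it is clear from y = -142 to +142 mm, between the posts, which rise 20 mm above it.
- tile_3_mid (a point): Tile to hang: pale crackle-glazed ceramic strip folded into an upside-down U, three dots on its crown, standing on its two lower edges on the turntable, about 80 g. 66 mm tall (z up), 40 mm front to back (x), 36 mm wide (y: the bar passes through this way); walls 6 mm, 28 mm clear between the legs. This point is its centre, 33 mm above its lower edges. It may hang either way round.
- tile_1_mid (a point): Folded test tile with one dot, hanging astride the bar, number 1 of the row from the stand's +y end; same size, weight and axes as tile_3. This point is its centre, 33 mm below its crown's top. It slides along the bar when pinched front and back and moved, pushing along any tile it meets; neighbours start 1 to 3 mm apart.
- tile_2_mid (a point): Folded test tile with two dots, hanging astride the bar, number 2 of the row from the stand's +y end; same size, weight and axes as tile_3. This point is its centre, 33 mm below its crown's top. It slides along the bar when pinched front and back and moved, pushing along any tile it meets; neighbours start 1 to 3 mm apart.
- tile_4_mid (a point): Folded test tile with four dots, hanging astride the bar, number 3 of the row from the stand's +y end; same size, weight and axes as tile_3. This point is its centre, 33 mm below its crown's top. It slides along the bar when pinched front and back and moved, pushing along any tile it meets; neighbours start 1 to 3 mm apart.
- tile_5_mid (a point): Folded test tile with five dots, hanging astride the bar, number 4 of the row from the stand's +y end; same size, weight and axes as tile_3. This point is its centre, 33 mm below its crown's top. It slides along the bar when pinched front and back and moved, pushing along any tile it meets; neighbours start 1 to 3 mm apart.
- turntable: Aluminium banding wheel, fixed on the shelf; its head, 170 mm in diameter, turns stiffly about the vertical axis. Origin: centre of its foot on the shelf. The top of the head, on which the tile stands, is 55 mm above the shelf.
- bottle: Amber glass dropper bottle, closed tight, 33 mm diameter, 106 mm tall. Origin: on the shelf, under its centre. Not to be disturbed.
- cup: White porcelain mixing cup, 72 mm across the rim, 55 mm tall. Origin: on the shelf, under its centre. Not to be disturbed.
- jar: White lidded glaze jar, 64 mm diameter, 76 mm tall. Origin: on the shelf, under its centre. Not to be disturbed.
- hake: Flat glaze brush lying down, 145 mm long, 50 mm wide, 10 mm thick. Origin: on the shelf, under the head to which the bristles are fastened. Not to be disturbed.
- mortar: White mortar, 92 mm across, 50 mm tall, its pestle leaning out of it to 85 mm. Origin: on the shelf, under its centre. Not to be disturbed.
- cones: Clay strip 80 x 30 mm with three small firing cones standing in it, 58 mm tall. Origin: on the shelf, under its centre. Not to be disturbed.
Mind the look-alikes: they are no part of the job. Leave any orange look-alike of the part that bears tile_5_mid alone. What is shaped like the part that bears tile_3_mid but yellow is not meant.

How it is judged:
By the outcome, as a careful person would: the job done as asked, in the order asked, and still so for the second after the job is handed in, with the robot touching nothing.
It also fails if it takes over 54 s, if anything falls off the work surface, if the arm or the gripper's body presses on something with over 40 N, if the wrist force passes 120 N, or if a joint passes its speed limit or range.

## Working session

There is one attempt and no reset: what is moved stays moved. The work goes in short steps, each a Python script; the robot and the scene stay as the last script left them, time stands still between calls to the robot, and variables do not carry over. Pictures are saved under pics/ and viewed, and the job is handed in when it is done.

```bash
mkdir -p pics
python3 - <<'E'
from rig import manip as m
import cv2,pickle
d={}
for n in ["side","top","wrist"]:
    p=m.get_position(),m.get_ee_rot()
    c=m.camera(n); c['pose']=p; d[n]=c
    cv2.imwrite(f"pics/{n}0.png",c['image'][:,:,::-1])
    print(n,{k:v for k,v in c.items() if k!='image'})
pickle.dump(d,open('c0.pkl','wb'))
print(m.get_time(),m.get_width())
E
```

```text
side {'fx': 418.0923146804023, 'fy': 418.0923146804023, 'cx': 282.1138563463648, 'cy': 209.52161769955302, 'k1': -0.09165143552569067, 'cam_to_world': array([[-0.75400971, -0.36802104,  0.54408628, -0.02081441],
       [-0.65685176,  0.42734547, -0.62122589,  0.65212871],
       [-0.00388861, -0.82579438, -0.5639579 ,  0.69570194],
       [ 0.        ,  0.        ,  0.        ,  1.        ]]), 'pose': (array([ 0.2743461 , -0.56098168,  0.25253384]), array([ 1.96911462,  0.45728133, -1.96977459]))}
top {'fx': 447.2545329770548, 'fy': 447.2545329770548, 'cx': 281.6205377548954, 'cy': 219.56988710693565, 'k1': -0.1400552294100524, 'cam_to_world': array([[-0.03017781, -0.99790941,  0.05714983,  0.49461105],
       [-0.99914742,  0.03172804,  0.02641532, -0.01862608],
       [-0.02817335, -0.05630395, -0.9980161 ,  1.20029082],
       [ 0.        ,  0.        ,  0.        ,  1.        ]]), 'pose': (array([ 0.27433379, -0.56098542,  0.25254007]), array([ 1.96913154,  0.45727465, -1.96979612]))}
wrist {'fx': 295.1626984449377, 'fy': 295.1626984449377, 'cx': 280.80835319712617, 'cy': 213.90558516153786, 'k1': -0.06316925088903494, 'mount': array([[-4.71181156e-04, -3.27206057e-01,  9.44952895e-01,
        -1.19381450e-01],
       [ 9.99999616e-01, -8.52631244e-04,  2.03390951e-04,
         1.00643852e-03],
       [ 7.39145611e-04,  9.44952628e-01,  3.27206333e-01,
        -8.22586335e-02],
       [ 0.00000000e+00,  0.00000000e+00,  0.00000000e+00,
         1.00000000e+00]]), 'pose': (array([ 0.27436195, -0.5610358 ,  0.25260978]), array([ 1.96910967,  0.45712758, -1.96968176]))}
0.15 0.08486781071476908
```

View pics/side0.png

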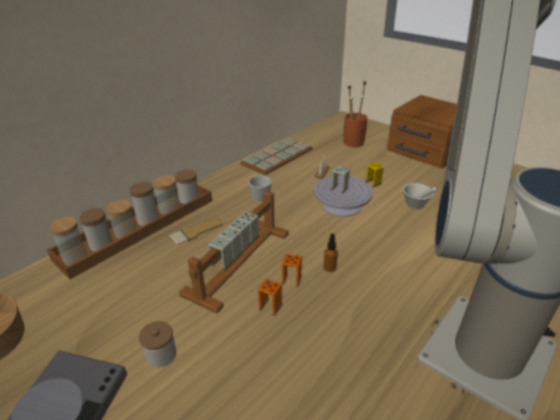

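View pics/top0.png

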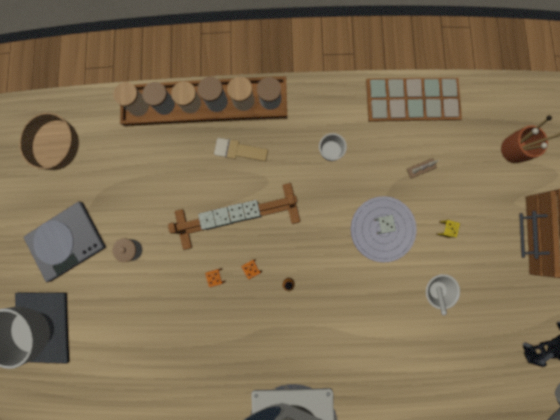

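```bash
cat > h.py <<'E'
import numpy as np,cv2,pickle
from scipy.spatial.transform import Rotation as R
def K(c): return np.array([[c['fx'],0,c['cx']],[0,c['fy'],c['cy']],[0,0,1.]]),np.array([c['k1'],0,0,0.])
def T(c):
    if 'cam_to_world' in c: return c['cam_to_world']
    A=np.eye(4);A[:3,:3]=R.from_rotvec(c['pose'][1]).as_matrix();A[:3,3]=c['pose'][0]
    return A@c['mount']
def pix2z(c,uv,z):
    k,d=K(c);n=cv2.undistortPoints(np.array(uv,float).reshape(-1,1,2),k,d).reshape(-1,2)
    t=T(c);r=np.c_[n,np.ones(len(n))]@t[:3,:3].T
    s=(np.asarray(z)-t[2,3])/r[:,2]
    return t[:3,3]+r*s[:,None]
def proj(c,P):
    k,d=K(c);W=np.linalg.inv(T(c))
    return cv2.projectPoints(np.asarray(P,float).reshape(-1,1,3),cv2.Rodrigues(W[:3,:3])[0],W[:3,3],k,d)[0].reshape(-1,2)
def crop(c,x0,y0,x1,y1,f,name):
    cv2.imwrite(name,cv2.resize(c['image'][y0:y1,x0:x1,::-1],None,fx=f,fy=f,interpolation=cv2.INTER_CUBIC))
E
python3 - <<'E'
from h import *
d=pickle.load(open('c0.pkl','rb'))
crop(d['top'],160,175,310,255,5,'pics/t1.png')
crop(d['top'],340,180,470,280,6,'pics/t2.png')
crop(d['side'],170,140,390,315,3.6,'pics/s1.png')
E
```

```text
(no output)
```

View pics/t1.png

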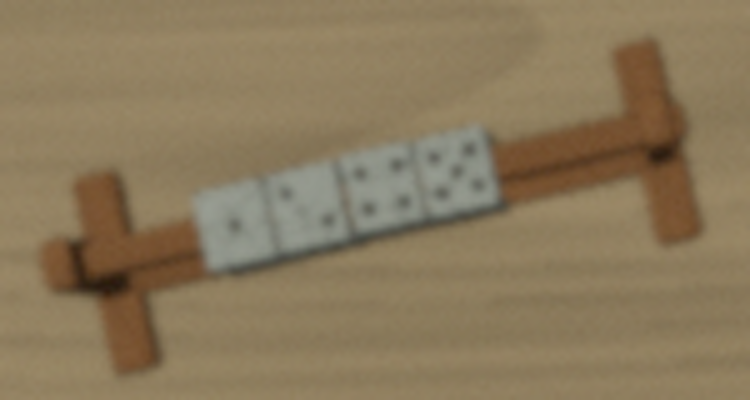

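View pics/t2.png

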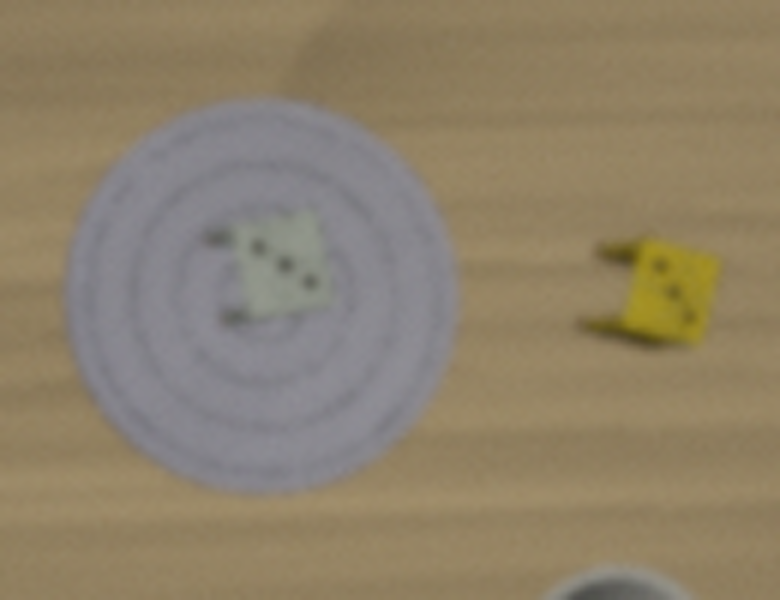

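View pics/s1.png

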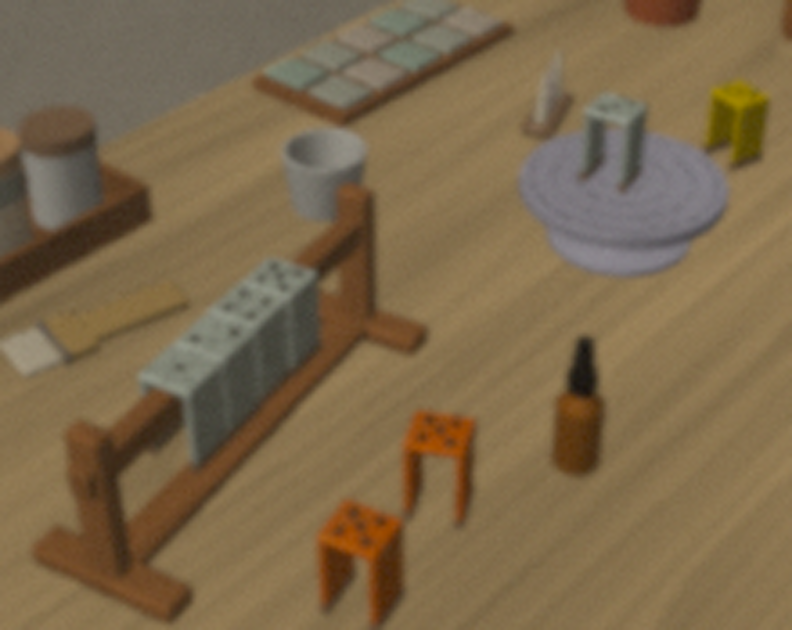

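Run:
```python
from h import *
np.set_printoptions(precision=4,suppress=True)
d=pickle.load(open('c0.pkl','rb'));c=d['top']
f=lambda pts,s,x,y:(np.array(pts)+.5)/s-.5+[x,y]
row=pix2z(c,f([(195,193),(485,127),(502,205),(214,271)],5,160,175),.111);print('row',row)
bs=pix2z(c,f([(235,225),(308,207),(381,186),(456,171)],5,160,175),.111);print('dots',bs)
print('rowsizes',np.linalg.norm(np.diff(np.r_[row,row[:1]],axis=0),axis=1), row.mean(0))
a=row[0]-row[1]; b=row[3]-row[2]; print('bar yaw',[np.degrees(np.arctan2(-v[0],v[1])) for v in(a,b,bs[0]-bs[3])])
# feet ends at z=16
ft=pix2z(c,f([(97,173),(137,372),(634,42),(683,242)],5,160,175),.016);print('feet',ft)
m1=(ft[0]+ft[1])/2;m2=(ft[2]+ft[3])/2;v=m1-m2;print('stand',(m1+m2)/2,np.linalg.norm(v),np.degrees(np.arctan2(-v[0],v[1])))
t=pix2z(c,f([(236,232),(314,207),(330,302),(248,320)],6,340,180),.121);print('t3',t,t.mean(0),np.linalg.norm(np.diff(np.r_[t,t[:1]],axis=0),axis=1))
for v in (t[0]-t[1],t[3]-t[2]):print('yaw',np.degrees(np.arctan2(-v[0],v[1])))
for v in (t[0]-t[3],t[1]-t[2]):print('yawx',np.degrees(np.arctan2(v[1],v[0])))
print('dot3',pix2z(c,f([(285,264)],6,340,180),.121))
print('tt',pix2z(c,f([(262,295)],6,340,180),.055))
print('orange',pix2z(c,[(251,269),(214,278)],.066), 'bottle',pix2z(c,[(289,284)],.106))
print(R.from_rotvec(d['wrist']['pose'][1]).as_matrix())
```

```text
row [[0.5792 0.2145 0.111 ]
 [0.607  0.0701 0.111 ]
 [0.5684 0.0628 0.111 ]
 [0.5404 0.2058 0.111 ]]
dots [[0.5628 0.1949 0.111 ]
 [0.5705 0.1584 0.111 ]
 [0.5796 0.122  0.111 ]
 [0.5858 0.0849 0.111 ]]
rowsizes [0.1471 0.0393 0.1457 0.0398] [0.5738 0.1383 0.111 ]
bar yaw [np.float64(10.871975252013133), np.float64(11.053965015603184), np.float64(11.826158963873231)]
feet [[ 0.5992  0.2884  0.016 ]
 [ 0.4916  0.2685  0.016 ]
 [ 0.6597 -0.003   0.016 ]
 [ 0.5521 -0.0256  0.016 ]]
stand [0.5756 0.1321 0.016 ] 0.2989027593191928 11.677481440577603
t3 [[ 0.5521 -0.2256  0.121 ]
 [ 0.5612 -0.2578  0.121 ]
 [ 0.5227 -0.2626  0.121 ]
 [ 0.5165 -0.229   0.121 ]] [ 0.5381 -0.2437  0.121 ] [0.0335 0.0389 0.0342 0.0358]
yaw 15.780398878456339
yaw 10.360478619212893
yawx 5.438624059037551
yawx 7.158518420288631
dot3 [[ 0.5386 -0.2449  0.121 ]]
tt [[ 0.5283 -0.2483  0.055 ]]
orange [[0.4365 0.0928 0.066 ]
 [0.416  0.1882 0.066 ]] bottle [[ 0.3995 -0.0029  0.106 ]]
[[-0.0006  0.4393 -0.8984]
 [ 0.0013 -0.8984 -0.4393]
 [-1.     -0.0014 -0.    ]]
```

```bash
cat >> h.py <<'E'
def ori(deg,flip=False):
    a=np.radians(deg)+(np.pi if flip else 0)
    x=np.array([0,0,-1.]);y=np.array([np.cos(a),np.sin(a),0]);return R.from_matrix(np.c_[x,y,np.cross(x,y)]).as_rotvec()
def snap(m,n,tag):
    p=m.get_position(),m.get_ee_rot()
    c=m.camera(n);c['pose']=p
    pickle.dump(c,open(f'{tag}.pkl','wb'));cv2.imwrite(f'pics/{tag}.png',c['image'][:,:,::-1]);return c
E
python3 - <<'E'
from h import *
from rig import manip as m
for fl in (0,1):
    print(fl,m.solve_ik([.538,-.244,.25],ori(11.5,fl)),m.solve_ik([.575,.135,.25],ori(11.5,fl)),m.solve_ik([.575,.135,.085],ori(11.5,fl)))
m.move_to([.538,-.244,.25],ori(11.5,0)); snap(m,'wrist','w1'); print(m.get_time())
m.move_to([.575,.135,.25],ori(11.5,0)); snap(m,'wrist','w2'); print(m.get_time())
E
```

```text
0 [-4.45932330e-01  3.77054970e-01  1.71047787e+00 -4.44089210e-16
  1.05405982e+00 -6.46645194e-01] [ 2.10456774e-01  3.76895358e-01  1.71072380e+00 -4.44089210e-16
  1.05397350e+00  9.74391047e-03] [ 2.10456774e-01  6.07478509e-01  1.79565452e+00 -4.44089210e-16
  7.38459623e-01  9.74391047e-03]
1 [-4.45932330e-01  3.77054970e-01  1.71047787e+00 -4.44089210e-16
  1.05405982e+00  2.49494746e+00] None None
1.725
3.1917
```

View pics/w1.png

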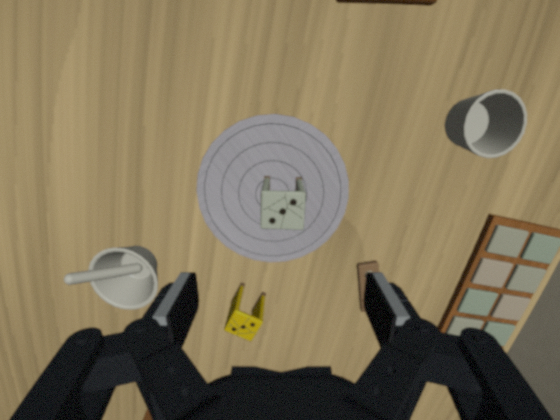

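View pics/w2.png

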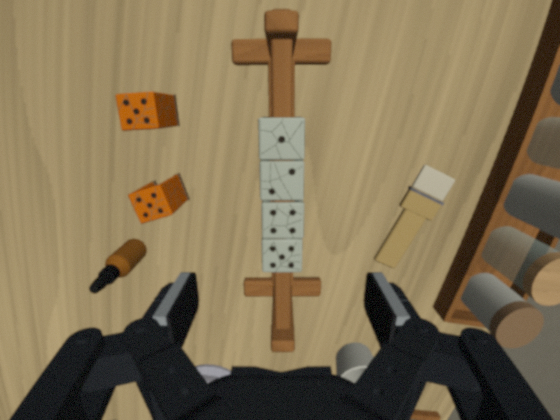

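Run:
```python
from h import *
a=pickle.load(open('w1.pkl','rb'));b=pickle.load(open('w2.pkl','rb'))
crop(a,240,165,325,245,7,'pics/w1c.png')
crop(b,220,0,345,360,1,'pics/x.png')
crop(b,240,105,325,280,3.4,'pics/w2c.png')
crop(b,220,230,345,360,4.5,'pics/w2d.png')
crop(b,220,0,345,125,4.5,'pics/w2e.png')
A=[cv2.imread(f'pics/{n}.png') for n in('w2c','w2d')]
h=max(i.shape[0] for i in A)
cv2.imwrite('pics/w2f.png',np.hstack([cv2.copyMakeBorder(i,0,h-i.shape[0],0,0,0) for i in A[:1]]))
```

```text
(no output)
```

View pics/w1c.png

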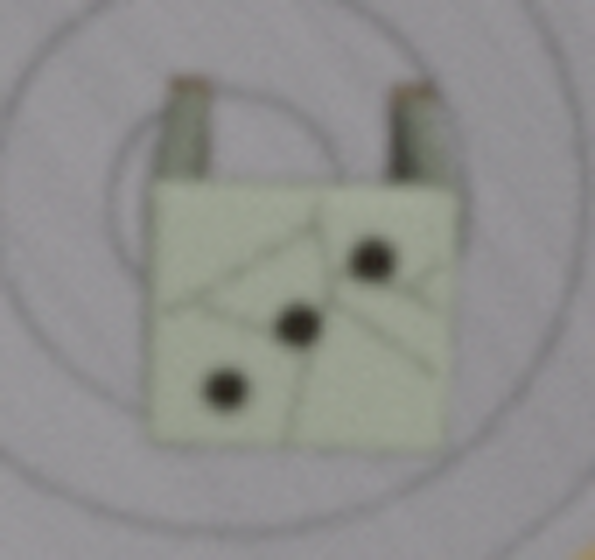

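View pics/w2c.png

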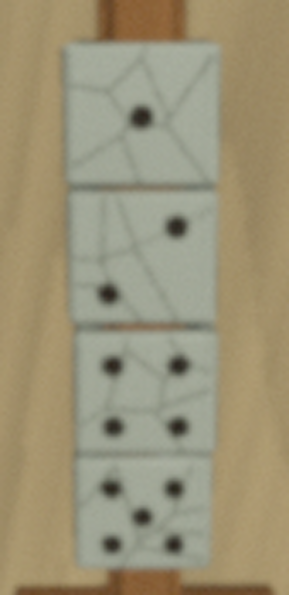

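View pics/w2d.png

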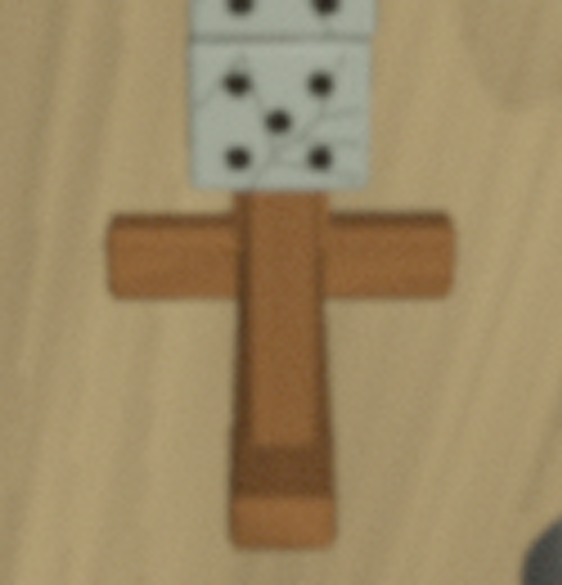

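View pics/w2e.png

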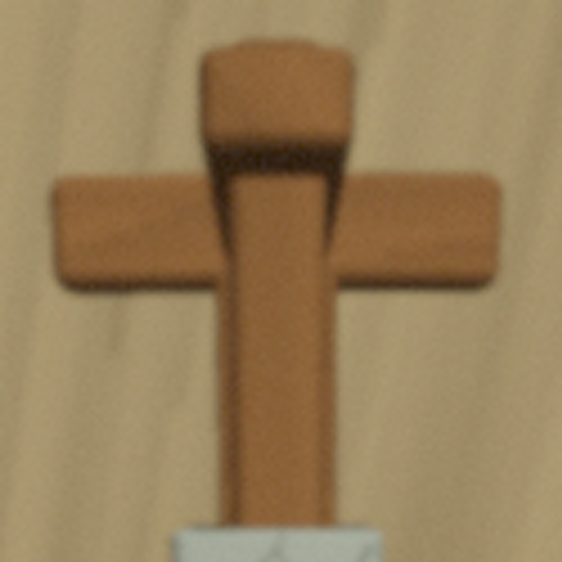

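Run:
```python
from h import *
np.set_printoptions(precision=4,suppress=True)
a=pickle.load(open('w1.pkl','rb'));b=pickle.load(open('w2.pkl','rb'))
f=lambda pts,s,x,y:(np.array(pts)+.5)/s-.5+[x,y]
an=lambda v:np.degrees(np.arctan2(-v[0],v[1]))
print(b['pose'],a['pose'])
P=pix2z(b,np.r_[f([(277,95)],4.5,220,0),f([(283,522)],4.5,220,230)],.125);v=P[0]-P[1];print('posts',P.mean(0),np.linalg.norm(v),an(v))
F=pix2z(b,np.r_[f([(276.5,230)],4.5,220,0),f([(281.5,256)],4.5,220,230)],.016);v=F[0]-F[1];print('feet',F.mean(0),np.linalg.norm(v),an(v))
# tile edges in w2c
E=pix2z(b,f([(142,42),(142,186),(143,190),(143,325),(145,328),(145,453),(144,457),(143,567)],3.4,240,105),.111)
u=np.array([-np.sin(np.radians(11.6)),np.cos(np.radians(11.6)),0]);xx=np.array([u[1],-u[0],0])
S=F.mean(0)*.5+P.mean(0)*.5
print('tile edges along bar',(E-S)@u,(E-S)@xx)
D=pix2z(b,f([(141,117),(142,260),(145.5,396),(142,516)],3.4,240,105),.111);print('cent',D,(D-S)@u,(D-S)@xx)
W=pix2z(b,f([(66,42),(220,42),(77,567),(212,567)],3.4,240,105),.111);print('w',np.linalg.norm(W[0]-W[1]),np.linalg.norm(W[2]-W[3]))
t=pix2z(a,f([(153,185),(462,183),(448,450),(152,443)],7,240,165),.121);print('t3',t,t.mean(0),np.linalg.norm(np.diff(np.r_[t,t[:1]],axis=0),axis=1))
for v in (t[0]-t[3],t[1]-t[2]):print(an(v))
for v in (t[1]-t[0],t[2]-t[3]):print(np.degrees(np.arctan2(v[1],v[0])))
print('dot',pix2z(a,f([(298,325),(225,389),(371,261)],7,240,165),.121))
L=pix2z(a,f([(170,78),(208,78),(392,88),(437,88)],7,240,165),.055);print('legs',L)
v=L[3]-L[0];print(np.degrees(np.arctan2(v[1],v[0])))
```

```text
(array([0.5752, 0.134 , 0.25  ]), array([ 1.0607,  1.2968, -1.061 ])) (array([ 0.5377, -0.2449,  0.25  ]), array([ 1.0611,  1.2966, -1.0615]))
posts [0.5745 0.1333 0.125 ] 0.29624767544094455 11.688415923373405
feet [0.5743 0.1341 0.016 ] 0.2936685601601334 11.711175830998398
tile edges along bar [ 0.0792  0.0437  0.0427  0.0066  0.0057 -0.0308 -0.0321 -0.0673] [-0.0002 -0.0004 -0.0001 -0.0002  0.0003  0.0003 -0.     -0.0004]
cent [[0.5616 0.1935 0.111 ]
 [0.5691 0.1575 0.111 ]
 [0.5776 0.1203 0.111 ]
 [0.5839 0.0841 0.111 ]] [ 0.0611  0.0243 -0.0138 -0.0506] [-0.0006 -0.0004  0.0004 -0.0006]
w 0.0379207558148678 0.03956242914137506
t3 [[ 0.5159 -0.2311  0.121 ]
 [ 0.5534 -0.2233  0.121 ]
 [ 0.5596 -0.2585  0.121 ]
 [ 0.5218 -0.2651  0.121 ]] [ 0.5376 -0.2445  0.121 ] [0.0383 0.0357 0.0383 0.0344]
9.92078815923877
10.01217069017325
11.756327955688072
9.910995754706851
dot [[ 0.5371 -0.2456  0.121 ]
 [ 0.5297 -0.2559  0.121 ]
 [ 0.5444 -0.2354  0.121 ]]
legs [[ 0.5144 -0.2317  0.055 ]
 [ 0.5202 -0.2305  0.055 ]
 [ 0.5483 -0.2265  0.055 ]
 [ 0.5552 -0.2251  0.055 ]]
9.195468171148791
```

```bash
cat >> h.py <<'E'
S=np.array([.5748,.1335]);YAW=11.7
u=np.array([-np.sin(np.radians(YAW)),np.cos(np.radians(YAW))])
def at(s,z): return [*(S+u*s),z]
E
python3 - <<'E'
from h import *
from rig import manip as m
o=ori(YAW)
m.command_gripper(.065,30)
m.move_to(at(.0247,.17),o)
m.servo_line(at(.0247,.090),o,rate=.12)
print(m.get_contact_force())
m.command_gripper(.03,30); print('w',m.get_width(),m.get_contact_force())
m.servo_line(at(.052,.090),o,rate=.04); print(m.get_contact_force(),m.get_position())
m.command_gripper(.065); print(m.get_contact_force())
m.servo_line(at(.052,.17),rate=.12)
snap(m,'wrist','w3');print(m.get_time())
E
```

```text
[ 0.55724196 -0.09260227  0.0343709 ]
w 0.039594320961151716 [-0.09086026 -0.24058686  6.4612236 ]
[ 0.73513173 -1.38458758  5.19252477] [0.56513447 0.1845585  0.09101703]
[-0.03315421 -0.55802375  0.02645394]
7.175
```

View pics/w3.png

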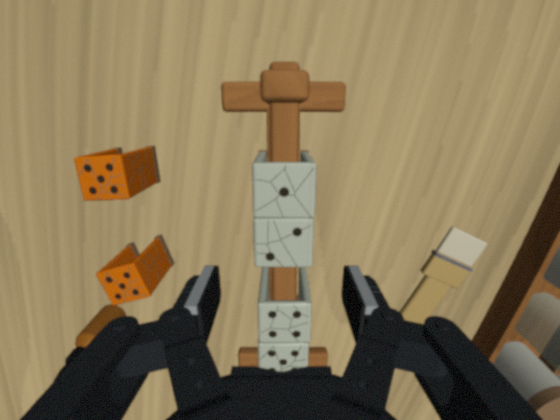

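Run:
```python
from h import *
from rig import manip as m
o=ori(YAW)
m.servo_line(at(-.0135,.17),o,rate=.15)
m.servo_line(at(-.0135,.090),o,rate=.12)
print(m.get_contact_force())
m.command_gripper(.03,30); print('w',m.get_width(),m.get_contact_force())
m.servo_line(at(-.046,.090),o,rate=.04); print(m.get_contact_force(),m.get_position())
m.command_gripper(.065); print(m.get_contact_force())
m.servo_line(at(-.046,.17),rate=.12)
m.servo_line(at(-.005,.25),rate=.2)
snap(m,'wrist','w4');print(m.get_time())
```

```text
[ 0.4363211  -0.05070844  0.59999648]
w 0.039244431689508405 [-0.62025583 -0.01834765  5.70609854]
[0.12408934 1.14359629 5.59844875] [0.5849296  0.08879252 0.09099582]
[-0.20022993  0.49142904  0.0085029 ]
11.7083
```

View pics/w4.png

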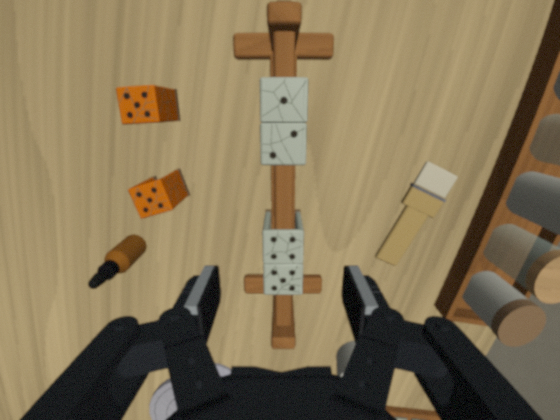

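Run:
```python
from h import *
c=pickle.load(open('w4.pkl','rb'))
crop(c,245,60,325,310,2.4,'pics/w4c.png')
P=pix2z(c,[(284,164.5),(284,229)],.111);print(P,(P[:,:2]-S)@u)
```

```text
[[0.56790654 0.1670731  0.111     ]
 [0.58040058 0.10769911 0.111     ]] [ 0.03427345 -0.02640054]
```

View pics/w4c.png

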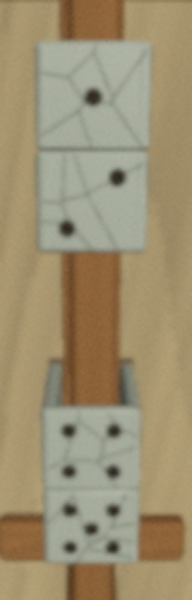

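```bash
python3 - <<'E'
from h import *
from rig import manip as m
o=ori(10.3)
p=[.5374,-.2448]
m.move_to([*p,.2],o)
m.servo_line([*p,.1005],o,rate=.12)
print(m.get_contact_force())
m.command_gripper(.03,30); print('w',m.get_width(),m.get_contact_force(),m.get_position())
m.servo_line([*p,.215],o,rate=.1); print(m.get_contact_force(),m.get_width())
m.move_to(at(.0035,.215),ori(YAW)); print(m.get_contact_force(),m.get_width())
snap(m,'wrist','w5');snap(m,'side','s5');snap(m,'top','t5');print(m.get_time(),m.get_position())
E
python3 - <<'E'
from h import *
c=pickle.load(open('s5.pkl','rb'));crop(c,170,140,390,315,3.6,'pics/s5c.png')
E
```

```text
[-0.37863191  0.58508481  0.55432105]
w 0.03943416919117448 [-0.0190792  -0.04387725  5.59605695] [ 0.53790913 -0.2450765   0.10144527]
[-0.29398021 -0.26974667 -0.7938801 ] 0.0395228385203318
[-0.23929717 -0.48158742 -0.87353421] 0.03974131431128404
17.2917 [0.57434695 0.13576204 0.21498816]
```

View pics/w5.png

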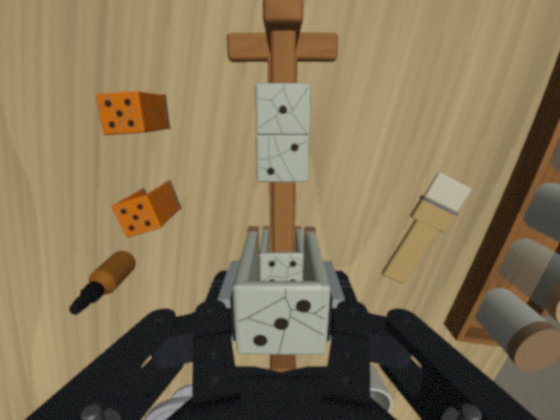

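View pics/s5c.png

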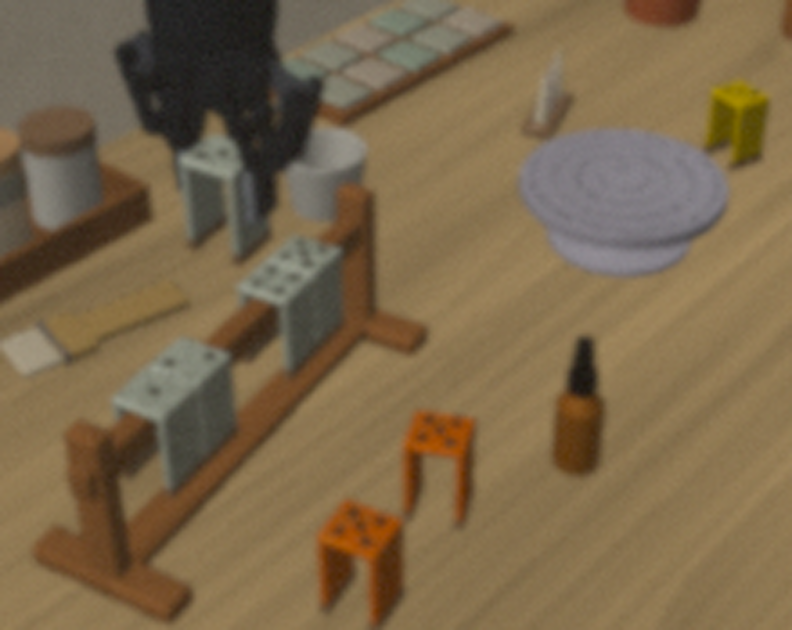

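Run:
```python
from h import *
c=pickle.load(open('w5.pkl','rb'))
xx=np.array([u[1],-u[0]])
P=pix2z(c,[(235,286),(329,286),(326,353),(238,353)],.236);print((P[:,:2]-S)@u,(P[:,:2]-S)@xx)
P=pix2z(c,[(271,210),(295,210)],.105);print((P[:,:2]-S)@xx)
P=pix2z(c,[(283,182)],.111);print((P[:,:2]-S)@u)
```

```text
[ 0.02183008  0.02177877 -0.01188105 -0.01182786] [-0.01956602  0.01683835  0.0175245  -0.02026007]
[-0.00994335  0.00969974]
[0.03409929]
```

```bash
python3 - <<'E'
from h import *
from rig import manip as m
o=ori(YAW)
p=at(.003,0);p=[p[0],p[1]]
m.servo_line([*p,.155],o,rate=.1); b=m.get_contact_force();print(b)
m.servo_line([*p,.125],o,rate=.05); print(m.get_contact_force())
m.servo_line([*p,.097],o,rate=.05); print(m.get_contact_force())
z=.097
while z>.0865:
    z-=.001; m.servo_line([*p,z],o,rate=.02); f=m.get_contact_force(); print(round(z,4),f)
    if f[2]-b[2]>1.5: break
print(m.get_time(),m.get_position(),m.get_width());snap(m,'side','s6');snap(m,'wrist','w6')
E
python3 - <<'E'
from h import *
c=pickle.load(open('s6.pkl','rb'));crop(c,170,140,390,315,3.6,'pics/s6c.png')
E
```

```text
[0.0664436  0.49432234 0.11596421]
[ 0.18211979 -0.69287    -0.33154119]
[ 0.25021265 -0.18209364 -0.24982896]
0.096 [-0.32697044 -0.46732051  0.06764932]
0.095 [-1.2420676   0.44692926 -1.06868355]
0.094 [ 0.52146956  0.29183385 -0.92624721]
0.093 [-0.8562877   0.08026359 -0.44625327]
0.092 [-0.65265441  0.29045762 -1.13622839]
0.091 [-1.2108812  -0.08851328  5.31474434]
21.0 [0.57433323 0.13647447 0.09143376] 0.03953757621243199
```

View pics/s6c.png

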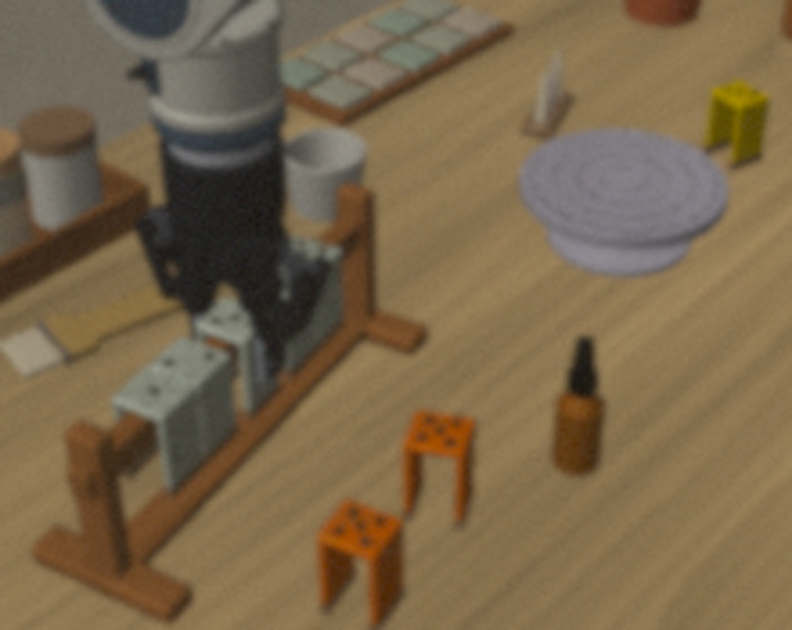

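View pics/w6.png

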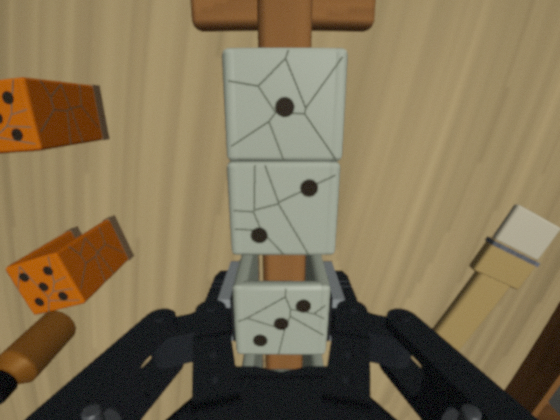

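```bash
python3 - <<'E'
from h import *
from rig import manip as m
o=ori(YAW)
m.command_gripper(.044);print(m.get_contact_force())
m.command_gripper(.065);print(m.get_contact_force())
m.servo_line(at(.003,.17),o,rate=.1)
m.servo_line(at(.003,.25),o,rate=.2); snap(m,'wrist','w7')
m.move_to([.45,-.35,.3],ori(0)); snap(m,'side','s7'); snap(m,'top','t7');print(m.get_time())
E
python3 - <<'E'
from h import *
c=pickle.load(open('s7.pkl','rb'));crop(c,170,140,390,315,3.6,'pics/s7c.png')
c=pickle.load(open('w7.pkl','rb'));crop(c,225,60,345,300,2.5,'pics/w7c.png')
E
```

```text
[ 0.53560265 -0.27284539 -0.22313051]
[-0.12452202 -0.27003936 -0.0626513 ]
25.1417
```

View pics/s7c.png

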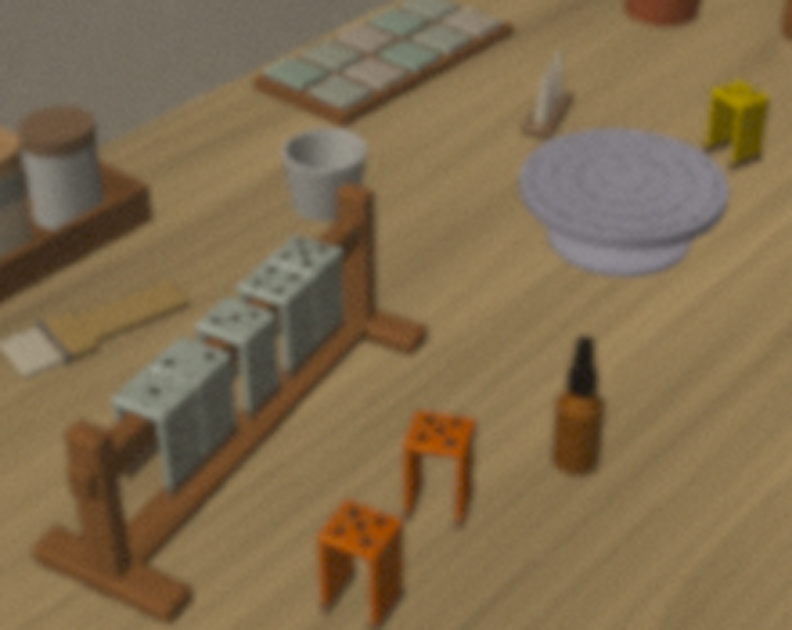

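View pics/w7c.png

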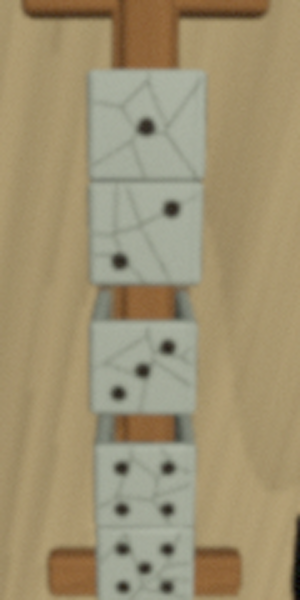

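View pics/t7.png

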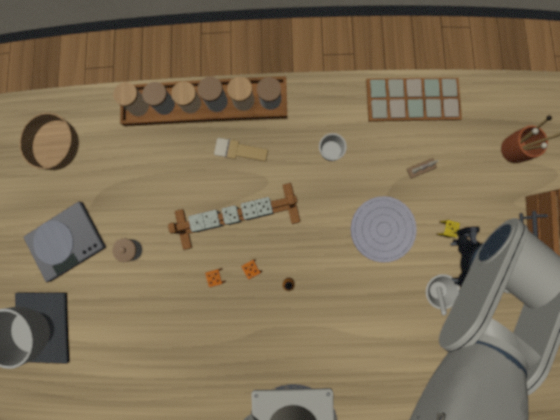

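Run:
```python
from rig import manip as m
print(m.get_joint_vel(),m.get_contact_force(),m.get_time()); m.sign_off()
```

```text
[-3.80706451e-03 -3.72062008e-05 -3.43830210e-05 -6.78809409e-05
 -8.30491181e-04 -1.38641037e-03] [ 0.83860334 -1.04571378  0.72653212] 25.1417
the job is handed in; nothing more can be done
```

The fifth tile (three dots) now hangs astride the bar between the second and third of the four, and I handed the job in at 25.1 s of the 54 s allowed.

- **Opening the gap:** I pinched tile 2 and slid it, with tile 1, about 27 mm toward +y. I then pinched tile 4 and slid it, with tile 5, about 33 mm toward −y. That left a gap of about 61 mm.
- **Placing the tile:** I lifted tile 3 off the turntable and lowered it in small steps until it touched the bar, at about 5 N. The tool was then at z = 0.0914 m, which matches the height expected for fully down. I then let go and moved the arm away.

**Last checks:** The final wrist, side and top pictures show the row in order 1-2-3-4-5. Tile 3 is level with the others and square on the bar, with a clear gap on each side. By eye, the bottle, cup, brush, cones, jar and orange and yellow look-alikes had not moved, nor had the mortar where the arm did not partly hide it in the top view. No check failed. Before lowering, tile 3 measured about 1.4 mm off the bar's centre line, within the camera calibration error and the 5 mm of play on each side.

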